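# Refit a hob's control knob and hold it pressed in

## Task

One control of the gas hob has lost its knob: it was washed and stands on the drying mat. Pick the knob up, turn it so that its D-shaped bore matches the flat of the bare spindle, push it fully home, and press it all the way down against the valve spring, as you would to make the igniter spark; finish while still gripping the knob between the fingers and holding it pressed in. Leave the other control and the other things on the counter as they are.

Things in the scene. Friction and masses are not known exactly. Their poses are not given: they have to be found in the camera images.
- knob_center (a point): Centre, half-way up, of the loose aluminium control knob standing upright on the drying mat: 44 mm long (its x) with rounded ends, 24 mm wide between two flat parallel sides (its y; grip it across these), 44 mm high (z up), 50 to 100 g. A dark pointer line on its top runs from the middle to its +x end. The bore's ceiling is at this point.
- knob_bore (a point): Mouth of the knob's D-shaped bore, in the middle of its underside, 22 mm below knob_center, same axes. The bore is 22 mm deep, 11.4 mm round with its flat 2.6 mm from the axis on the pointer (+x) side; the mouth is flared by 1.4 mm all round.
- spindle_tip (a point): Middle of the top end of the bare steel valve spindle, upright on the hob's front strip, left or right of the control that has its knob. 10 mm round with a flat 2 mm from the axis on its +x side, towards the hob's rear; tip chamfered 2 mm; it cannot turn. Unpressed the tip is 30 mm above the glass. Knob fully home: this point and knob_center coincide, x axes alike, underside 8 mm above the glass.
- spindle (a joint): How far the spindle of the bare control is pressed down, m: 0 up, 0.005 at its stop. Sprung: it starts to move at 5 N and needs 10 N at the stop.
- fitted_knob_center (a point): Centre of the other control's knob, the same kind of knob already in place on the hob, 120 mm beside the bare spindle, its pointer at off (towards the rear of the hob): x axis along its pointer.
- fitted_knob (a joint): How far the other control is pressed down, m: 0 up, 0.005 at its stop.
- hob: Black glass two-burner gas hob let into the counter, 510 mm deep (x, +x to the rear) by 290 mm wide (y), its glass 8 mm above the counter; origin at its centre at counter height. The two controls stand at x = -200 mm, y = +60 and -60 mm. Cast pan supports 44 mm above the counter begin 70 mm behind the controls; a saucepan, 114 mm above the counter, stands on the rear one.
- mat: Grey ribbed rubber drying mat, 420 x 220 x 4 mm, fixed to the counter; origin at the centre of its underside. The washed knob stands near its middle.
- jar_lid: Steel jar lid lying flat on the mat, 68 mm across, 14 mm high; origin at the centre of its underside.
- glass: Drinking glass standing on the mat, 68 mm across, 95 mm high; origin at the centre of its underside.
- sponge: Two-layer scouring sponge on the mat, 65 x 105 x 30 mm; origin at the centre of its underside.
- timer: Round white kitchen timer with a grey dial, 68 mm across, 37 mm high, on the counter left of the hob; origin at the centre of its underside.
- mug: White mug, 80 mm across, 90 mm high, on the counter left of the hob; origin at the centre of its underside.
- turner: Kitchen turner lying on the counter to the right of the mat; origin on its underside.
There are look-alikes about, which are no part of the job. What is shaped like the part that bears knob_center but blue is not meant.

How it is judged:
On the way, in this order (a step that is already met when the one before it is completed fails the run):
1. the knob is gripped and lifted clear of the mat (height (world z) of knob_center above 0.06 m and contact force between the fingers and knob above 3 N and distance between the grasp point and knob_center below 0.04 m), for 0.1 s.
2. the knob is on the bare spindle, flat to flat, fully home (z of knob_center in the frame of spindle_tip below 0.003 m and horizontal distance between knob_center and spindle_tip below 0.003 m and angle between the x axis of knob_center and the x axis of spindle_tip, either way round below 0.25 rad and angle between knob_center's own z axis and vertical below 0.12 rad), for 0.1 s.
At the end, for the whole second after the job is handed in: Knob fully home on the bare spindle (tip within 3 mm of the bore's ceiling, axes within 3 mm, upright within 7 degrees), spindle held pressed at least 3.5 of its 5 mm, the fingers still gripping the knob (3 N or more, within 40 mm of its centre), all still, the other control not pressed (all of step 2 and contact force between the fingers and knob above 3 N and distance between the grasp point and knob_center below 0.04 m and value of joint spindle above 0.0035 m and velocity of joint spindle below 0.005 m/s and linear speed of knob below 0.01 m/s and value of joint fitted_knob below 0.002 m); the arm keeps its last pose, push and grip.
It fails at once if the other control is pressed in by more than 2.5 mm (value of joint fitted_knob above 0.0025 m).
It fails at once if another thing is moved by more than 30 mm (distance of any of jar_lid, glass, sponge, timer, mug, turner from where it was at the start of the episode above 0.03 m).
It also fails if it takes over 42 s, if anything falls off the work surface, if the arm or the gripper's body presses on something with over 40 N, if the wrist force passes 120 N, or if a joint passes its speed limit or range.

## Robot

A 6-joint arm with a two-finger parallel gripper is mounted at the origin on the work surface. World frame = base frame: x ahead of the robot, y to its left, z up, the work surface at z = 0. Lengths are in m, angles in rad, forces in N, time in s.
With the tool pointing down it reaches from about 0.3 to 0.875 m from the base axis. Payload 4.2 kg.
Tool frame: the origin (TCP) lies between the finger pads; the fingertips stand 11 mm ahead of it and the grasp point (between the pads) lies 8 mm behind it; z points along the fingers, y is the line along which they close (so a half turn about z gives the same grasp; the last joint's range is limited). The gripper opens to 85 mm and grips with 20 to 120 N. Pads are 22 mm wide; open, the fingers measure 114 mm over their backs; the gripper's body (76 mm by 85 mm) begins 54 mm behind the grasp point. The pads swing forward as they close: fully open they stand 13 mm farther back than shut.
Start: joints at [-1.145, 0.32, 1.565, -0, 1.257, -0.02], TCP at [0.248, -0.519, 0.22] pointing down, gripper open.
Joint ranges: [-3.11, 3.11], [-0.84, 2.01], [0.21, 2.61], [-1.34, 4.49], [0.05, 2.63], [-2.56, 2.56]. Speed limits (rad/s): [2.57, 2.57, 3.14, 3.14, 3.14, 3.14].

## Interface

Orientations are given as a 3x3 rotation matrix whose columns are the frame's x, y, z axes.
In Python, from workcell import bot gives the robot as it stands.
- The arm moves only by the shell command python3 -m pendant 'ROWS' [FORCE]. ROWS is JSON, a list of rows, each an object with "linear": the shift along the world's x, y, z as a fraction of full scale, a list of three; "yaw": the turn about the world's z as a fraction of full scale; "hand": the opening in per cent of the stroke, from 0 (shut) to 100 (fully open). In form: [{"linear": [x, y, z], "yaw": yaw, "hand": hand}, ...]. A call has 1 to 5 rows; each row shifts and turns the commanded pose from where the row before left it; what a row does not reach is not made up. Full scale, the value 1, is 100 mm for a shift and 180 degrees for a turn. A row lasts 1/10 s, in which the tool goes at most 50 mm and 8.59 degrees, less where a joint would pass 70% of its speed; a pose out of reach is approached as far as the arm can. A call with a number of a shift or a turn outside -1 to 1 is refused whole. A call with a gripper value outside its range is refused whole. The fingers move at their own pace and stop on an object; FORCE is the grip in N (left out, the last holds). Time passes only in rows, so rows that do not move let the fingers close. It gives the time, the measured TCP pose, the force, the opening and the grip force at its end, in the units of the state.
- bot.observe(): the state, without advancing time (a new reading comes with each control period).
- bot.get_image(name): name is "scene" or "side" or "wrist"; returns a dict with "frame" (420x560x3 uint8, red, green, blue), "fx", "fy", "cx", "cy" (pixels), "eye" and "orientation" of the camera in the world. Camera axes: x right, y down, z forward; pixel columns grow to the right and rows downward; lengths in m; the calibration is good to about 2 mm. A picture is of the moment at which its call begins. There is no depth.
- bot.sign_off(): hands the job in; it is judged then, once.
The state is a dict: "time_s": time; "joint_positions": joint angles; "qvel": joint speeds; "tau": joint torques, N m; "position": TCP position; "ee_rot": TCP orientation; "force": force on the tool from outside, world axes, zero at the start; "ft_torque": the same for the moment, N m; "gripper_width": opening from 0.0 (shut) to 1.0 (fully open); "grasp_force": force on a finger pad.
Only numpy, scipy, OpenCV 4.12 (cv2) and the standard library are available. Lean on these libraries where they do the work, as an engineer would, in place of code of your own. Each camera call takes 0.05 s, during which the arm holds its last target. There are 200 camera calls.

## Working session

There is one attempt and no reset: what is moved stays moved. The work goes in short steps, Python scripts to look and compute and a shell command to move; the robot and the scene stay as the last step left them, time stands still between calls to the robot, and variables do not carry over. Pictures are saved under pics/ and viewed, at most 10 in all, crops included, and the job is handed in when it is done.

```bash
mkdir -p pics
cat > h.py <<'E'
import numpy as np, cv2, json
from workcell import bot
def snap(cam,fn):
    d=bot.get_image(cam); cv2.imwrite(f'pics/{fn}.png',cv2.cvtColor(d['frame'],cv2.COLOR_RGB2BGR))
    json.dump({k:np.asarray(v).tolist() for k,v in d.items() if k!='frame'},open(f'pics/{fn}.json','w'))
def ray(fn,u,v):
    d=json.load(open(f'pics/{fn}.json')); R=np.array(d['orientation'])
    r=R@np.array([(u-d['cx'])/d['fx'],(v-d['cy'])/d['fy'],1]); return np.array(d['eye']),r/np.linalg.norm(r)
def onz(fn,u,v,z):
    e,r=ray(fn,u,v); return e+r*(z-e[2])/r[2]
def tri(*o):
    A=0;b=0
    for q in o:
        e,r=ray(*q); P=np.eye(3)-np.outer(r,r); A=A+P; b=b+P@e
    x=np.linalg.solve(A,b); return x,[np.linalg.norm(np.cross(x-ray(*q)[0],ray(*q)[1])) for q in o]
def proj(fn,p):
    d=json.load(open(f'pics/{fn}.json')); c=np.array(d['orientation']).T@(np.array(p)-d['eye'])
    return d['cx']+d['fx']*c[0]/c[2], d['cy']+d['fy']*c[1]/c[2]
E
python3 - <<'E'
from h import *
for c in('scene','side','wrist'):
    snap(c,c+'0'); d=json.load(open(f'pics/{c}0.json')); print(c,np.round(d['eye'],3),d['fx'],np.round(d['orientation'],2).tolist())
a=cv2.imread('pics/scene0.png');b=cv2.imread('pics/side0.png')
E
```

```text
scene [1.447 0.339 1.156] 522.8223788496131 [[-0.38, 0.7, -0.61], [0.93, 0.29, -0.24], [0.01, -0.65, -0.76]]
side [-0.048  0.707  0.931] 480.61980399633205 [[-0.77, -0.44, 0.46], [-0.64, 0.52, -0.57], [0.01, -0.74, -0.68]]
wrist [ 0.314 -0.487  0.373] 341.3730354406763 [[0.43, -0.86, -0.27], [-0.9, -0.41, -0.13], [-0.0, 0.3, -0.96]]
```

View pics/scene0.png

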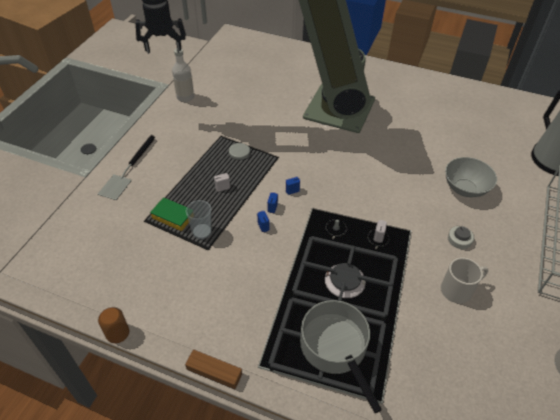

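View pics/side0.png

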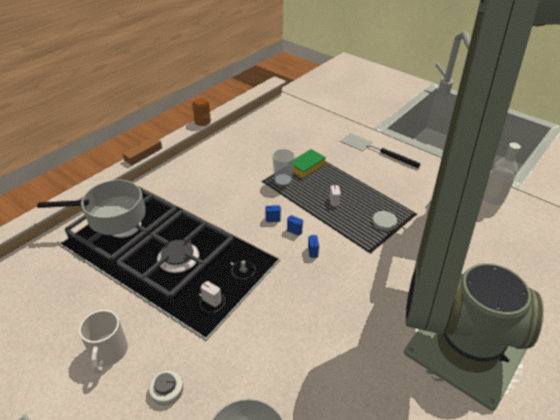

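The scene view shows the loose knob at about (222,183), the bare spindle at (336,226) and the fitted knob at (380,232). In the side view they are at (335,195), (242,267) and (210,292). I'll zoom in on these.

Run:
```python
from h import *
def crop(fn,u,v,w=67,h=50,s=6):
    a=cv2.imread(f'pics/{fn}.png')[v-h//2:v+h//2,u-w//2:u-w//2+w]
    c=cv2.resize(a,(400,300),interpolation=cv2.INTER_CUBIC); return c
m=np.vstack([np.hstack([crop('scene0',222,183),crop('side0',335,195)]),np.hstack([crop('scene0',358,230),crop('side0',228,282)])])
cv2.imwrite('pics/crop0.png',m)
print(tri(('scene0',222,183),('side0',335,195)),tri(('scene0',336,226),('side0',242,267)))
for z in (.0,): print([onz('scene0',*p,0).round(3) for p in ((315,211),(410,244),(265,363))])
```

```text
(array([ 0.50233351, -0.21188949,  0.02425905]), [np.float64(0.002832388748194521), np.float64(0.0028323887481946377)]) (array([0.5255912 , 0.15525561, 0.01698578]), [np.float64(0.0002787021165499865), np.float64(0.00027870211654996236)])
[array([0.482, 0.079, 0.   ]), array([0.495, 0.362, 0.   ]), array([0.967, 0.126, 0.   ])]
```

View pics/crop0.png

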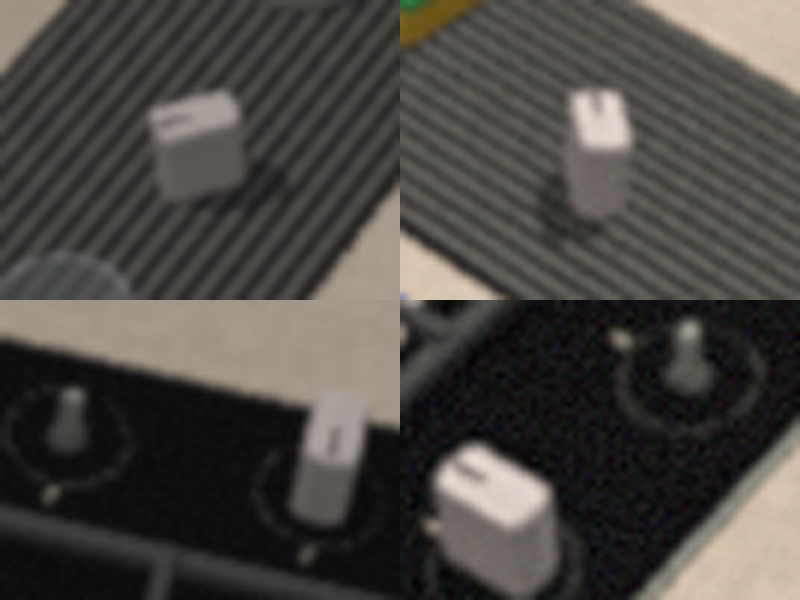

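Run:
```python
from h import *
def S(b,x,y,ox,oy): return (b[0]-33+(x-ox)/5.97, b[1]-25+(y-oy)/6)
sc=lambda x,y:('scene0',*S((222,183),x,y,0,0)); si=lambda x,y:('side0',*S((335,195),x,y,400,0))
print('knob top',tri(sc(195,113),si(600,119)))
for f,p,q in((sc,(154,123),(236,104)),(si,(594,92),(606,147))):
    d=onz(*f(*p),.048)-onz(*f(*q),.048); print(np.degrees(np.arctan2(d[1],d[0])),np.linalg.norm(d))
sc=lambda x,y:('scene0',*S((358,230),x,y,0,300)); si=lambda x,y:('side0',*S((228,282),x,y,400,300))
a=tri(sc(75,392),si(690,324));b=tri(sc(337,428),si(495,483));print('spindle',a,'fit',b)
d=b[0]-a[0];print(np.linalg.norm(d[:2]),np.degrees(np.arctan2(d[1],d[0])))
s=bot.observe();print(s['time_s'],s['position'],s['ee_rot'],s['gripper_width'])
d=json.load(open('pics/wrist0.json'));R=np.array(s['ee_rot']);print(R.T@(np.array(d['eye'])-s['position']))
```

```text
knob top (array([ 0.50056811, -0.21082211,  0.04715713]), [np.float64(0.0009349367399373334), np.float64(0.0009349367399374261)])
-49.22164174357395 0.0418620279065491
-47.05760486282412 0.04090044543951128
spindle (array([0.52174504, 0.15466817, 0.03970157]), [np.float64(0.002432703304377406), np.float64(0.002432703304377517)]) fit (array([0.51197647, 0.27367949, 0.05846478]), [np.float64(0.002599693967432548), np.float64(0.002599693967432561)])
0.11941155613881299 94.69237669372333
0.15 [ 0.24780056 -0.51845025  0.21889205] [[ 9.02241265e-01  4.31231273e-01 -5.36938865e-04]
 [ 4.31231605e-01 -9.02240423e-01  1.23332961e-03]
 [ 4.74023502e-05 -1.34430588e-03 -9.99999095e-01]] 0.994029204920055
[ 7.38722569e-02 -1.12194086e-04 -1.54284518e-01]
```

```bash
python3 -m pendant '[{"linear":[0.4,0.2,0],"yaw":-0.04,"hand":60},{"linear":[0.4,0.2,0],"yaw":-0.04,"hand":60},{"linear":[0.4,0.2,0],"yaw":-0.04,"hand":60},{"linear":[0.4,0.2,0],"yaw":-0.04,"hand":60},{"linear":[0.4,0.2,0],"yaw":-0.04,"hand":60}]' 40
python3 -m pendant '[{"linear":[0.1,0.42,-0.2],"yaw":-0.04,"hand":60},{"linear":[0.1,0.42,-0.2],"yaw":-0.04,"hand":60},{"linear":[0.1,0.42,-0.2],"yaw":-0.04,"hand":60},{"linear":[0.1,0.42,-0.2],"yaw":-0.04,"hand":60},{"linear":[0.1,0.42,-0.2],"yaw":-0.04,"hand":60}]'
python3 -m pendant '[{"linear":[0,0,0],"yaw":0,"hand":60},{"linear":[0,0,0],"yaw":0,"hand":60}]'
python3 - <<'E'
from h import *
snap('wrist','w1');print(json.load(open('pics/w1.json'))['eye'])
cv2.imwrite('pics/w1b.png',cv2.resize(cv2.imread('pics/w1.png'),(800,600)))
E
```

```text
time_s: 0.65
position: [0.4492, -0.4178, 0.2193]
ee_rot: [[0.982, -0.187, -0.0], [-0.187, -0.982, 0.0], [-0.0, -0.0, -1.0]]
force: [0.7, -0.3, -0.5]
gripper_width: 0.599
grasp_force: 0.0
time_s: 1.15
position: [0.4979, -0.2071, 0.1187]
ee_rot: [[0.685, -0.729, -0.0], [-0.729, -0.685, 0.0], [-0.0, 0.0, -1.0]]
force: [0.2, -0.1, -0.5]
gripper_width: 0.601
grasp_force: 0.0
time_s: 1.35
position: [0.4979, -0.208, 0.1191]
ee_rot: [[0.691, -0.723, -0.001], [-0.723, -0.691, 0.0], [-0.001, 0.001, -1.0]]
force: [0.6, -0.1, 0.9]
gripper_width: 0.599
grasp_force: 0.0
[0.5488159993177855, -0.26315925604141843, 0.2734280747614124]
```

View pics/w1b.png

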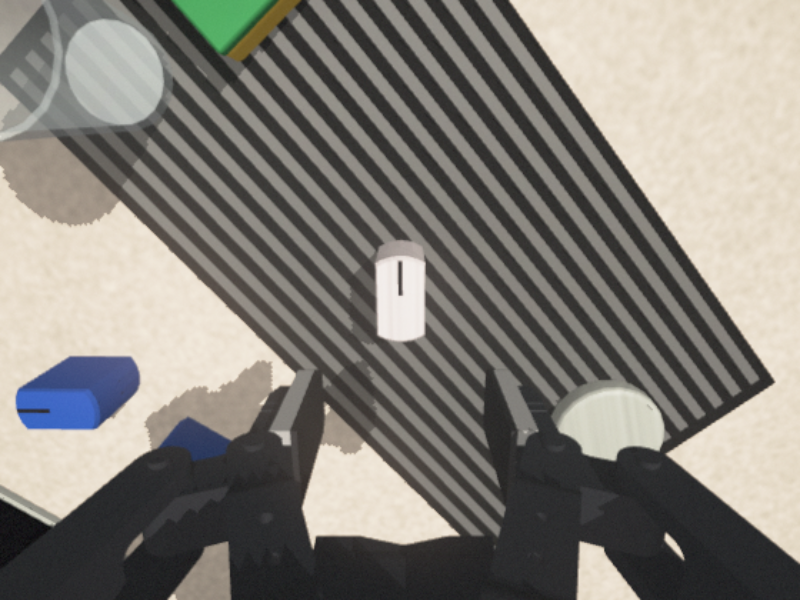

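The knob top is centred at (400,298) in the enlarged picture. Its pointer runs straight up the image, so the yaw is nearly aligned with the fingers.

Run:
```python
from h import *
k=.7
for z in(.048,): 
    c=onz('w1',400.5*k,298*k,z);p=onz('w1',401*k,256*k,z);q=onz('w1',400.5*k,341*k,z)
    d=p-q;print(c,np.linalg.norm(d),np.degrees(np.arctan2(d[1],d[0])))
    l=onz('w1',376*k,300*k,z);r=onz('w1',425*k,300*k,z);print(np.linalg.norm(l-r))
print(tri(('w1',400.5*k,298*k),('scene0',222,177),('side0',335.5,190)))
s=bot.observe();print(s['position'],c-s['position'])
```

```text
[ 0.50123734 -0.21197823  0.048     ] 0.043125790443252064 -46.646296899105906
0.02374325189501736
(array([ 0.50047253, -0.21085504,  0.04620442]), [np.float64(0.0007788348824569495), np.float64(0.0016016558001600287), np.float64(0.0011385916716711143)])
[ 0.49827548 -0.20915973  0.11973136] [ 0.00296186 -0.0028185  -0.07173136]
```

```bash
python3 -m pendant '[{"linear":[0.03,-0.025,-0.3],"yaw":0,"hand":60},{"linear":[0,0,-0.3],"yaw":0,"hand":60},{"linear":[0,0,-0.2],"yaw":0,"hand":60},{"linear":[0,0,-0.12],"yaw":0,"hand":60},{"linear":[0,0,0],"yaw":0,"hand":60}]'
python3 -m pendant '[{"linear":[0,0,0],"yaw":0,"hand":15},{"linear":[0,0,0],"yaw":0,"hand":15},{"linear":[0,0,0],"yaw":0,"hand":15},{"linear":[0,0,0],"yaw":0,"hand":15},{"linear":[0,0,0],"yaw":0,"hand":15}]' 40
```

```text
time_s: 1.9
position: [0.5002, -0.2122, 0.0266]
ee_rot: [[0.688, -0.726, -0.002], [-0.726, -0.688, 0.001], [-0.002, 0.001, -1.0]]
force: [0.5, 0.8, 0.7]
gripper_width: 0.597
grasp_force: 0.0
time_s: 2.4
position: [0.5021, -0.212, 0.029]
ee_rot: [[0.689, -0.725, 0.003], [-0.725, -0.689, -0.002], [0.003, -0.001, -1.0]]
force: [-0.3, -1.5, 6.6]
gripper_width: 0.268
grasp_force: 40.9
```

```bash
python3 -m pendant '[{"linear":[0,0,0.2],"yaw":0,"hand":15},{"linear":[0,0,0.4],"yaw":0,"hand":15},{"linear":[0,0,0.4],"yaw":0,"hand":15},{"linear":[0,0.1,0],"yaw":0,"hand":15},{"linear":[-0.03,0.2,0],"yaw":0.026,"hand":15}]'
python3 -m pendant '[{"linear":[-0.03,0.35,0],"yaw":0.026,"hand":15},{"linear":[-0.03,0.4,0],"yaw":0.026,"hand":15},{"linear":[-0.03,0.4,0],"yaw":0.026,"hand":15},{"linear":[-0.03,0.4,0],"yaw":0.026,"hand":15},{"linear":[-0.03,0.4,0],"yaw":0.026,"hand":15}]'
python3 -m pendant '[{"linear":[-0.03,0.4,0],"yaw":0.026,"hand":15},{"linear":[-0.03,0.4,0],"yaw":0.026,"hand":15},{"linear":[-0.03,0.4,0],"yaw":0.026,"hand":15},{"linear":[-0.03,0.2,0],"yaw":0.026,"hand":15},{"linear":[-0.03,0,0],"yaw":0.026,"hand":15}]'
python3 -m pendant '[{"linear":[0,0,0],"yaw":0,"hand":15},{"linear":[0,0,0],"yaw":0,"hand":15},{"linear":[0,0,0],"yaw":0,"hand":15}]'
python3 - <<'E'
from h import *
snap('wrist','w2');s=bot.observe();print(s['position'])
R=s['ee_rot'];print(np.degrees(np.arctan2(R[1][0],R[0][0])))
cv2.imwrite('pics/w2b.png',cv2.resize(cv2.imread('pics/w2.png'),(800,600)))
E
```

```text
time_s: 2.9
position: [0.4988, -0.1818, 0.1287]
ee_rot: [[0.746, -0.666, 0.003], [-0.666, -0.746, -0.001], [0.003, -0.001, -1.0]]
force: [-0.1, 0.0, -0.9]
gripper_width: 0.261
grasp_force: 40.2
time_s: 3.4
position: [0.4818, 0.0155, 0.1268]
ee_rot: [[0.95, -0.312, -0.001], [-0.312, -0.95, 0.0], [-0.001, 0.0, -1.0]]
force: [1.6, 0.8, -0.1]
gripper_width: 0.265
grasp_force: 40.2
time_s: 3.9
position: [0.4669, 0.1564, 0.1268]
ee_rot: [[0.996, 0.095, -0.001], [0.095, -0.996, 0.001], [-0.001, -0.001, -1.0]]
force: [-0.7, -0.3, -1.7]
gripper_width: 0.266
grasp_force: 40.2
time_s: 4.2
position: [0.4678, 0.1533, 0.1273]
ee_rot: [[0.996, 0.086, -0.0], [0.086, -0.996, -0.0], [-0.0, 0.0, -1.0]]
force: [-0.5, -1.2, -0.6]
gripper_width: 0.264
grasp_force: 40.2
[0.46796265 0.15321173 0.12738461]
4.919922021601936
```

View pics/w2b.png

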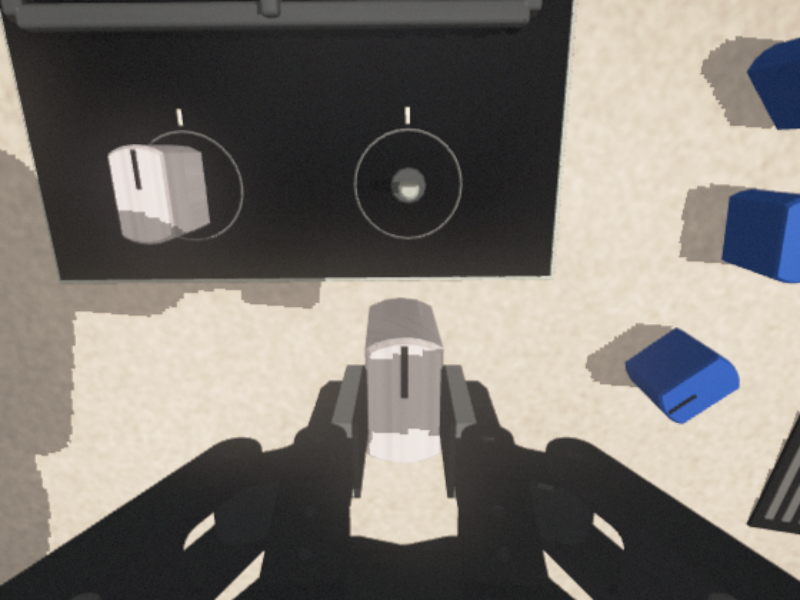

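The ring around the bare spindle is centred at (408,184), with its tick at (407,115). The held knob's top runs from (404,340) to (404,460), and the hob's front edge from (60,279) to (551,275).

Run:
```python
from h import *
k=.7
g=lambda u,v,z:onz('w2',u*k,v*k,z)
ang=lambda d:np.degrees(np.arctan2(d[1],d[0]))
print('ring',g(408.5,184,.008),'tip',g(408.5,188,.038))
print('ring ext',(g(355,184,.008)+g(462,184,.008))/2,(g(408,128.5,.008)+g(408,239,.008))/2)
print('tick',ang(g(407.5,115,.008)-g(408.5,184,.008)),ang(g(180,117,.008)-g(407.5,115,.008))-90,'edge',ang(g(60,279,.008)-g(551,275.5,.008))-90)
z=.1464
a,b=g(404,341,z),g(404,461,z);l,r=g(367,400,z),g(442,400,z)
print('knob',(a+b)/2,(l+r)/2,np.linalg.norm(a-b),np.linalg.norm(l-r),ang(a-b),'ptr',ang(g(404,347,z)-g(404.5,398,z)))
print(bot.observe()['position'])
```

```text
ring [0.52255975 0.15451942 0.008     ] tip [0.52274884 0.15485867 0.038     ]
ring ext [0.52255985 0.15451824 0.008     ] [0.5217044  0.15471786 0.008     ]
tick 5.98099862045746 5.420459283654097 edge 5.363005453358909
knob [0.46567532 0.15230526 0.1464    ] [0.46688669 0.15225445 0.1464    ] 0.0418442071884739 0.023289932980194654 4.9737003869445875 ptr 5.493529801462903
[0.46796265 0.15321173 0.12738461]
```

```bash
python3 -m pendant '[{"linear":[0.2,0.01,0],"yaw":0.002,"hand":15},{"linear":[0.2,0.01,-0.1],"yaw":0,"hand":15},{"linear":[0.16,0.003,-0.2],"yaw":0,"hand":15},{"linear":[0,0,-0.2],"yaw":0,"hand":15},{"linear":[0,0,0],"yaw":0,"hand":15}]' 60
python3 -m pendant '[{"linear":[0,0,0],"yaw":0,"hand":15},{"linear":[0,0,0],"yaw":0,"hand":15}]'
python3 - <<'E'
from h import *
snap('scene','s3');snap('side','d3');snap('wrist','w3');print(bot.observe()['position'],bot.observe()['force'])
def crop(fn,u,v):
    u,v=int(u),int(v);return cv2.resize(cv2.imread(f'pics/{fn}.png')[v-25:v+25,u-33:u+33],(400,300),interpolation=cv2.INTER_CUBIC)
P=(.5225,.1546,.05);a,b=proj('s3',P),proj('d3',P);print(a,b)
w=cv2.resize(cv2.imread('pics/w3.png')[150:420,100:460],(400,300))
cv2.imwrite('pics/c3.png',np.hstack([crop('s3',*a),crop('d3',*b)]))
E
```

```text
time_s: 4.75
position: [0.5223, 0.1548, 0.0749]
ee_rot: [[0.996, 0.092, -0.006], [0.092, -0.996, -0.002], [-0.006, 0.001, -1.0]]
force: [-1.2, -0.5, -1.9]
gripper_width: 0.254
grasp_force: 62.5
time_s: 4.95
position: [0.5245, 0.156, 0.0786]
ee_rot: [[0.996, 0.093, 0.002], [0.093, -0.996, 0.0], [0.002, -0.0, -1.0]]
force: [-0.2, -0.3, -0.4]
gripper_width: 0.256
grasp_force: 62.5
[0.5243918  0.15611769 0.07864218] [-0.16785114  0.50456117  0.06795584]
(np.float64(337.1812684880981), np.float64(217.52724571322514)) (np.float64(242.39915819905792), np.float64(258.6467309530037))
```

View pics/c3.png

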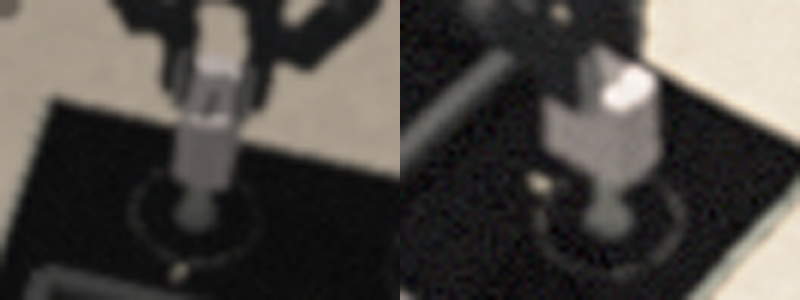

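Both views show the knob centred just above the spindle, so I'll lower it gently.

```bash
python3 -m pendant '[{"linear":[0,0,-0.06],"yaw":0,"hand":15},{"linear":[0,0,-0.05],"yaw":0,"hand":15},{"linear":[0,0,-0.05],"yaw":0,"hand":15},{"linear":[0,0,-0.04],"yaw":0,"hand":15},{"linear":[0,0,0],"yaw":0,"hand":15}]'
```

```text
time_s: 5.6
position: [0.5241, 0.1555, 0.0568]
ee_rot: [[0.996, 0.094, -0.0], [0.094, -0.996, -0.001], [-0.0, 0.001, -1.0]]
force: [1.8, -2.4, -2.0]
gripper_width: 0.253
grasp_force: 62.3
```

```bash
python3 -m pendant '[{"linear":[0,0,-0.04],"yaw":0,"hand":15},{"linear":[0,0,-0.04],"yaw":0,"hand":15},{"linear":[0,0,-0.02],"yaw":0,"hand":15},{"linear":[0,0,-0.02],"yaw":0,"hand":15},{"linear":[0,0,0],"yaw":0,"hand":15}]'
```

```text
time_s: 6.1
position: [0.5242, 0.1556, 0.0453]
ee_rot: [[0.996, 0.094, 0.0], [0.094, -0.996, -0.001], [0.0, 0.001, -1.0]]
force: [2.7, -5.6, -0.9]
gripper_width: 0.257
grasp_force: 62.5
```

```bash
python3 -m pendant '[{"linear":[0.003,-0.006,-0.02],"yaw":0,"hand":15},{"linear":[0,0,-0.02],"yaw":0,"hand":15},{"linear":[0,0,0],"yaw":0,"hand":15},{"linear":[0,0,0],"yaw":0,"hand":15}]'
python3 -m pendant '[{"linear":[0,0,-0.02],"yaw":0,"hand":15},{"linear":[0,0,-0.02],"yaw":0,"hand":15},{"linear":[0,0,0],"yaw":0,"hand":15},{"linear":[0,0,0],"yaw":0,"hand":15}]' 80
```

```text
time_s: 6.5
position: [0.5242, 0.1554, 0.0412]
ee_rot: [[0.996, 0.094, -0.0], [0.094, -0.996, -0.0], [-0.0, 0.0, -1.0]]
force: [2.2, -3.0, -2.4]
gripper_width: 0.256
grasp_force: 62.4
time_s: 6.9
position: [0.5244, 0.1554, 0.0383]
ee_rot: [[0.996, 0.094, 0.001], [0.094, -0.996, 0.0], [0.001, -0.0, -1.0]]
force: [0.5, -3.8, 5.8]
gripper_width: 0.248
grasp_force: 82.1
```

```bash
python3 -m pendant '[{"linear":[0,0,-0.02],"yaw":0,"hand":15},{"linear":[0,0,-0.02],"yaw":0,"hand":15},{"linear":[0,0,0],"yaw":0,"hand":15},{"linear":[0,0,0],"yaw":0,"hand":15}]'
python3 -m pendant '[{"linear":[0,0,-0.015],"yaw":0,"hand":15},{"linear":[0,0,0],"yaw":0,"hand":15},{"linear":[0,0,0],"yaw":0,"hand":15}]'
```

```text
time_s: 7.3
position: [0.5246, 0.1555, 0.0355]
ee_rot: [[0.996, 0.094, 0.001], [0.094, -0.996, 0.0], [0.001, -0.0, -1.0]]
force: [-2.1, -4.0, 15.2]
gripper_width: 0.247
grasp_force: 83.1
time_s: 7.6
position: [0.5248, 0.1555, 0.0353]
ee_rot: [[0.996, 0.094, 0.002], [0.094, -0.996, 0.0], [0.002, -0.0, -1.0]]
force: [-4.3, -5.1, 23.1]
gripper_width: 0.245
grasp_force: 84.1
```

Run:
```python
from h import *
snap('scene','s4');snap('side','d4');s=bot.observe();print(s['position'],s['force'],s['grasp_force'],s['qvel'])
def crop(fn,u,v):
    u,v=int(u),int(v);return cv2.resize(cv2.imread(f'pics/{fn}.png')[v-25:v+25,u-33:u+33],(400,300),interpolation=cv2.INTER_CUBIC)
print(proj('s4',(.5225,.1546,.055)),proj('d4',(.5225,.1546,.055)))
cv2.imwrite('pics/c4.png',np.hstack([crop('s4',350,225),crop('d4',230,275)]))
```

```text
[0.52478464 0.1555131  0.03528225] [-3.92643589 -4.93397141 22.79206968] 84.14490178227425 [ 0.0006014  -0.00123176  0.00128561 -0.00034381  0.0005743   0.00050886]
(np.float64(337.357112702346), np.float64(216.36195730198853)) (np.float64(242.3063921782891), np.float64(257.27282037014913))
```

View pics/c4.png

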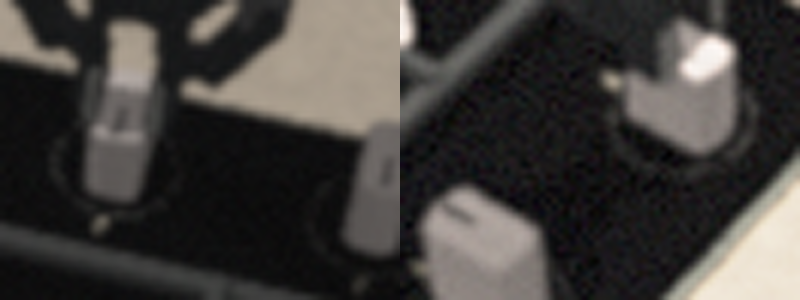

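Run:
```python
from h import *
c=lambda fn,b,z,dx:[round(float(x),1) for x in ((lambda p:((p[0]-b[0]+33)*6.06,(p[1]-b[1]+25)*6))(proj(fn,(.5225+dx*.996,.1546+dx*.094,z))))]
for n,o in(('pressed',0),('unpressed',.005),('10 high',.01)):
    print(n,c('s4',(350,225),.055+o,.022),c('s4',(350,225),.011+o,.022),'side bottom front',c('d4',(230,275),.011+o,-.022))
```

```text
pressed [112.9, 133.6] [103.8, 193.7] side bottom front [322.0, 137.7]
unpressed [113.9, 126.6] [104.8, 187.0] side bottom front [321.6, 129.8]
10 high [115.0, 119.6] [105.9, 180.3] side bottom front [321.2, 121.9]
```

The top and bottom edges sit where a fully pressed knob should be (scene row about 134, against 127 if unpressed), so I'm handing it in.

```bash
python3 -c "
from workcell import bot
print(bot.sign_off())"
```

```text
the job is handed in; nothing more can be done
None
```

The knob is on the bare spindle flat to flat and was handed in at about 8 s, still gripped at 84 N and held pressed with about 23 N; camera views and force both indicate it is at the stop, but the sign-off returned no verdict.

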